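# Zero the check-weigher and weigh a cup

### The job

Weigh the cup of paste waiting on the check-weigher, with light fingertip touches only: tap the round key to switch on, then the square key to zero the empty pan. Then push the cup along the plate, without gripping or lifting it, to the middle of the weigh pan, let go of it, and tap the wide key to print its weight. Leave it standing there and everything else as it is.

Things in the scene. Friction and masses are not known exactly. Their poses are not given: they have to be found in the camera images.
- checkweigher: Check-weigher: low grey machine fixed to the table, 246 mm (its x) by 326 mm (its y). Origin: centre of its underside, on the table; +x to its back, +y to its left seen from its keys, z up. Along its front (-x) a flat ledge, top 54 mm up, carries a blank display (left) and three grey keys (right); behind it the transfer plate (left) and weigh pan (right). Not the small white scale.
- plate_centre (a point): Middle of the top of the fixed aluminium transfer plate (150 mm in x, 165 mm in y), level with the empty pan and 2 mm from it, so a cup slides straight across in the machine's -y. In the machine's frame x = +37, y = +78, z = 62 mm. Two guide rails (6 mm bars, tops 14 mm above the plate, 114 mm clear between them) run along it in y and end at the pan.
- pan_centre (a point): Middle of the weigh pan's top face (pan 150 x 150 mm), given for the empty pan; in the machine's frame x = +37, y = -84, z = 62 mm.
- on_key_top (a point): Middle of the top face of the on key: round, 26 mm across, at the left of the three; in the machine's frame x = -87, y = 0, z = 60 mm when up, 6 mm above the ledge.
- zero_key_top (a point): Middle of the top face of the zero key: square, 26 x 26 mm, in the middle of the three; in the machine's frame x = -87, y = -56, z = 60 mm when up.
- print_key_top (a point): Middle of the top face of the print key: oblong, 44 mm in y by 26 mm in x, at the right of the three; in the machine's frame x = -87, y = -122, z = 60 mm when up.
- on_key (a joint): How far the on key is pressed down, m: 0 up, 0.004 fully down. Springs back; about 5 N fully down. It works from half its travel (0.002).
- zero_key (a joint): How far the zero key is pressed down, m; same travel, spring and working point as the on key.
- print_key (a joint): How far the print key is pressed down, m; same travel, spring and working point as the on key.
- weigh_pan (a joint): How far the weigh pan has sunk on its load cell, m: 0 empty, about 0.001 to 0.002 under the cup, 0.004 at its stop (about 3.5 N).
- cup: The cup to weigh: a sealed clear cup of orange-brown paste, the only one standing on the machine. Rim 104 mm across, 36 to 46 mm above its base; wall below it 96 mm across; 46 mm high, 0.11 to 0.18 kg. Origin: centre of its base, z up. Starts between the guide rails on the transfer plate. Slides with friction of about 0.6 of its weight.
- waiting_cup_1: One of two more paste cups, same kind and size as the cup to weigh, waiting on the table to the left; origin centre of base. Leave alone.
- waiting_cup_2: The other waiting paste cup on the table to the left. Leave alone.
- scraper: Plastic-handled scraper lying at the front right, 60 x 164 x 14 mm. Leave alone.
- steel_beaker: Open steel beaker beside the small white scale, 70 mm across, 69 mm high. Leave alone.
Not all that is in view belongs to the job. Leave any turquoise look-alike of the cup alone.

How it is judged:
By the outcome, as a careful person would: the job done as asked, in the order asked, and still so for the second after the job is handed in, with the robot touching nothing.
It also fails if it takes over 61 s, if anything falls off the work surface, if the arm or the gripper's body presses on something with over 40 N, if the wrist force passes 120 N, or if a joint passes its speed limit or range.

### The arm

A 6-joint arm with a two-finger parallel gripper is mounted at the origin on a cart in front of the work surface, level with it; the furniture and walls round the work are solid. World frame = base frame: x ahead of the robot, y to its left, z up, the work surface at z = 0. Lengths are in m, angles in rad, forces in N, time in s.
With the tool pointing down it reaches from about 0.35 to 0.775 m from the base axis. Payload 7.3 kg.
Tool frame: the origin (TCP) lies at the very end of the fingers, on their centre line; the grasp point (between the pads) lies 19 mm behind it; x points along the fingers, y is the direction in which the jaws open and shut, and the axes are right-handed (so a half turn about x gives the same grasp; the last joint's range is limited). The gripper opens to 92 mm and grips with 3 to 60 N. Pads are 19 mm wide; open, the fingers measure 130 mm over their backs; the gripper's body (75 mm by 190 mm) begins 47 mm behind the grasp point.
Start: joints at [1.123, 0.342, 1.524, -0, 1.275, -0.146], TCP at [0.156, 0.501, 0.227] pointing down, gripper open.
Joint ranges: [-2.53, 2.53], [-0.77, 2.02], [0.04, 2.7], [-1, 4.14], [0.28, 2.66], [-3.11, 3.11]. Speed limits (rad/s): [2.57, 2.57, 3.14, 3.14, 3.14, 3.14].

### API

Orientations are given as [roll, pitch, yaw] about the fixed x, y, z axes, in that order (R = Rz(yaw) Ry(pitch) Rx(roll)).
In Python, from cell import robot gives the robot as it stands.
- The arm moves only by the tool play_rows, never from a script. Its argument "moves" is a list that holds one entry, the list of rows, each a list of 5 numbers: the shift along the tool's x, y, z in m, then the turn about the tool's x in degrees, then the opening, from -1 (shut) to 1 (fully open), so that 0 is half open. A call has exactly 10 rows; each row shifts and turns the pose as measured when the row begins, along the tool's axes as they then stand; what a row does not reach is not made up. A row lasts 1/10 s, in which the tool goes at most 50 mm and 8.59 degrees, less where a joint would pass 70% of its speed; a pose out of reach is approached as far as the arm can. A call with a gripper value outside its range is refused whole. The fingers move at their own pace and stop on an object; "grip_force" is the grip in N (left out, the last holds). Time passes only in rows, so rows that do not move let the fingers close, or fill a call up. It gives the time, the measured TCP pose, the force and the opening at its end, in the units of the state.
- robot.observe(): the state, without advancing time (a new reading comes with each control period).
- robot.read_camera(name): name is "side" or "top" or "wrist"; returns the picture (400x640x3 uint8, red, green, blue); there is no depth.
- robot.get_calibration(name): a dict with "mtx" (3x3 intrinsics, pixels), "view" (4x4, takes a point from world to camera coordinates). Camera axes: x right, y up, looking along -z (the intrinsics and any distortion apply to the point x, -y, -z); pixel columns grow to the right and rows downward; lengths in m; the calibration is good to about 2 mm. A picture is of the moment at which its call begins: read the wrist's pose just before it. get_calibration takes no time and is no camera call; for the wrist camera it gives the pose at the moment of the call.
- robot.hand_in(): hands the job in, once; it reports no verdict.
Trained networks look in the newest picture that a camera, given by its name, has taken for a name from the list of things; names that differ only in an ending like _2 or _b are one class to them, and where a whole thing is asked for, a point or a joint stands for the part that bears it (a point fixed in the world has none). Each returns a list of dicts, best first, with "score" (0 to 1); they miss things now and then, are a little off and sometimes report something else, mostly with a low value. They report only what shows in the picture. A call takes as long as a camera call. They do not tell look-alikes from the thing itself.
- robot.spot_in(camera, label): "point" ([column, row] in pixels, amid what is visible of it).
The state is a dict: "time": time; "qpos": joint angles; "qvel": joint speeds; "joint_efforts": joint torques, N m; "tool_pos": TCP position; "tool_rot": TCP orientation; "contact_force": force on the tool from outside, world axes, zero at the start; "torque": the same for the moment, N m; "opening": finger opening in m.
Only numpy, scipy, OpenCV 4.12 (cv2) and the standard library are available. Lean on these libraries where they do the work, as an engineer would, in place of code of your own. Each camera call takes 0.05 s, during which the arm holds its last target.

## Working session

There is one attempt and no reset: what is moved stays moved. The work goes in short steps, Python scripts to look and compute and a tool call to move; the robot and the scene stay as the last step left them, time stands still between calls to the robot, and variables do not carry over. Pictures are saved under pics/ and viewed, and the job is handed in when it is done.

Besides the shell and the picture viewer there is one more tool, called by a JSON object that holds its "fn" and its "kwargs". play_rows: Moves the arm, as the interface text tells. Its arguments: {"type":"object","properties":{"moves":{"type":"array"},"grip_force":{"type":"number"}},"required":["moves"]}

```bash
ls; mkdir -p pics
python3 - <<'E'
from cell import robot
import cv2,numpy as np
o=robot.observe();print(o)
for n in ("top","side","wrist"):
    im=robot.read_camera(n);cv2.imwrite(f"pics/{n}0.png",im[:,:,::-1])
    c=robot.get_calibration(n);print(n,np.round(c["mtx"],1).tolist(),np.round(c["view"],4).tolist(),c.keys())
    for l in ("checkweigher","cup","on_key_top","print_key_top","zero_key_top") if n!="wrist" else ():
        print(l,robot.spot_in(n,l))
print(robot.observe()["time"])
E
```

```text
pics
{'time': 0.0, 'qpos': array([ 1.12302126e+00,  3.42732564e-01,  1.52501296e+00, -7.32611331e-06,
        1.27537501e+00, -1.45978015e-01]), 'qvel': array([ 9.38749749e-05,  6.16047499e-04, -2.12896974e-04, -1.27052860e-03,
        1.62662889e-04,  7.53705580e-04]), 'joint_efforts': array([ 7.98252240e-04, -4.31248248e+01, -2.44223696e+01,  7.17568165e-02,
        5.58746082e-02, -8.15874114e-05]), 'tool_pos': array([0.15584465, 0.50091832, 0.22604126]), 'tool_rot': array([-1.7121893 ,  1.56926842, -2.01398422]), 'contact_force': array([0.38059302, 0.05619358, 0.83982174]), 'torque': array([-0.00257163,  0.01641488,  0.012714  ]), 'opening': 0.09162647268427972}
top [[398.8, 0.0, 323.5], [0.0, 398.8, 202.0], [0.0, 0.0, 1.0]] [[-0.0206, -0.9996, 0.021, 0.0343], [0.9965, -0.0188, 0.0819, -0.5715], [-0.0815, 0.0226, 0.9964, -1.3826], [0.0, 0.0, 0.0, 1.0]] dict_keys(['mtx', 'view'])
checkweigher [{'point': [308.1, 202.1], 'score': 0.94}]
cup [{'point': [358.1, 129.9], 'score': 0.88}, {'point': [277.1, 192.0], 'score': 0.68}, {'point': [283.0, 266.8], 'score': 0.66}]
on_key_top [{'poi
[... 300 characters left out ...]
-0.7381, 0.6318, -0.8765], [0.0, 0.0, 0.0, 1.0]] dict_keys(['mtx', 'view'])
checkweigher [{'point': [306.9, 203.5], 'score': 0.82}]
cup [{'point': [307.1, 166.4], 'score': 0.92}, {'point': [421.5, 229.1], 'score': 0.91}, {'point': [221.8, 205.6], 'score': 0.73}]
on_key_top [{'point': [281.2, 198.4], 'score': 0.64}, {'point': [305.7, 164.3], 'score': 0.48}]
print_key_top []
zero_key_top [{'point': [307.0, 164.4], 'score': 0.44}, {'point': [289.8, 208.7], 'score': 0.39}]
wrist [[300.1, 0.0, 321.7], [0.0, 300.1, 198.8], [0.0, 0.0, 1.0]] [[0.2968, 0.9549, 0.0008, -0.5252], [-0.9131, 0.284, -0.2926, 0.0364], [-0.2797, 0.0862, 0.9562, -0.3899], [0.0, 0.0, 0.0, 1.0]] dict_keys(['mtx', 'view'])
0.65
```

View pics/top0.png

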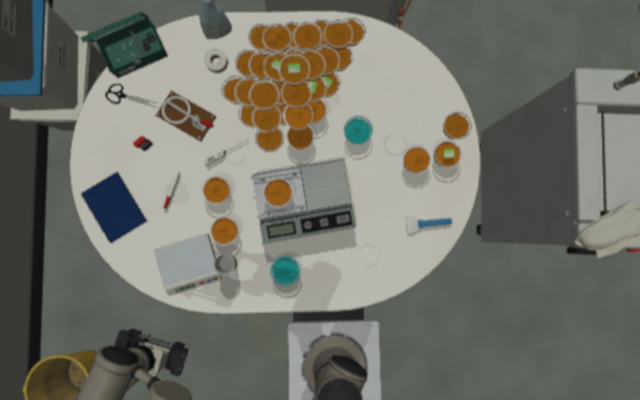

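View pics/side0.png

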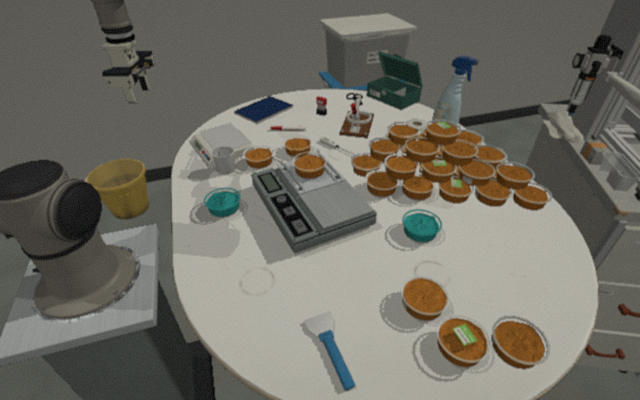

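Run:
```python
import cv2
a=cv2.imread("pics/top0.png")[130:270,230:400]
cv2.imwrite("pics/top0c.png",cv2.resize(a,None,fx=4.5,fy=4.2,interpolation=cv2.INTER_CUBIC))
a=cv2.imread("pics/side0.png")[120:270,200:400]
cv2.imwrite("pics/side0c.png",cv2.resize(a,None,fx=4,fy=4,interpolation=cv2.INTER_CUBIC))
```

```text
(no output)
```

View pics/top0c.png

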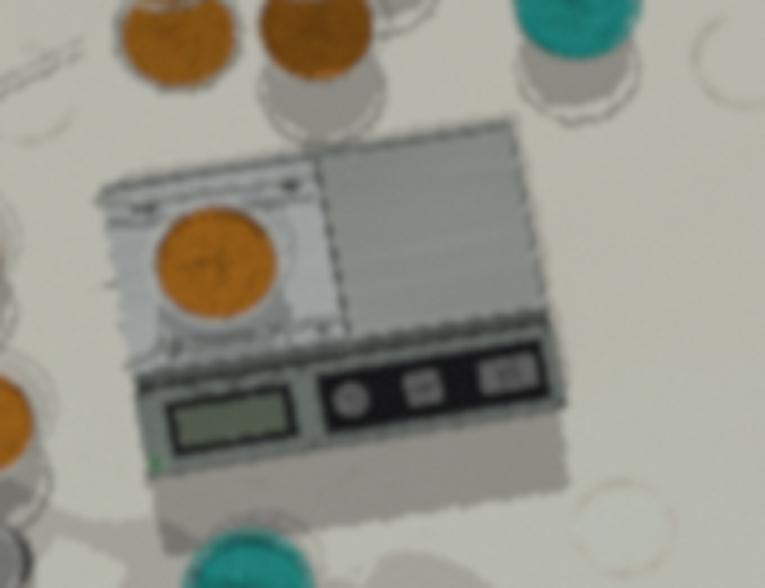

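View pics/side0c.png

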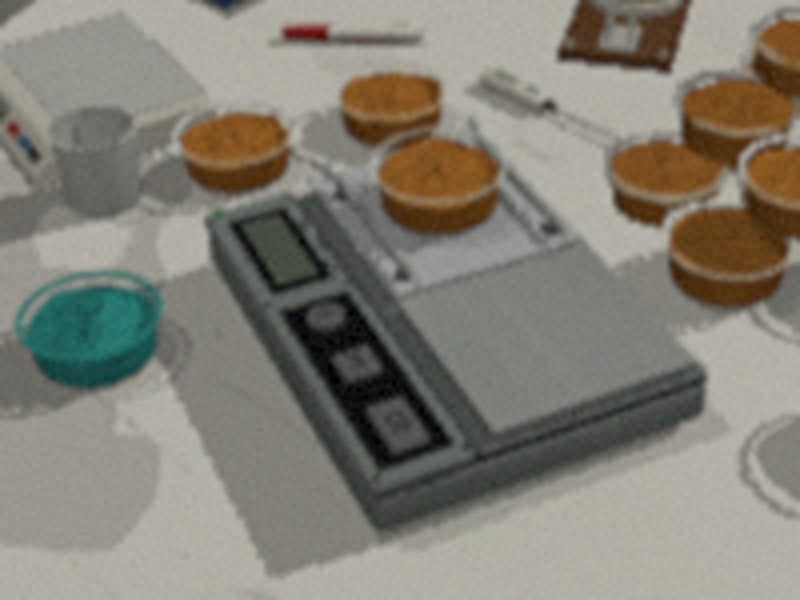

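The cup to weigh is the orange one on the plate: top (277,192), side (309,165). Look-alikes are:
- Orange cups on the table at top (217,190), (225,230), (417,160), (447,154) and (457,125), plus the cluster at the back.
- Turquoise cups at top (358,130) and (285,270).

The crops confirm the choice: it sits between the rails, with the keys at top (308,225), (324,222) and (343,219). The white scale at (187,263) is not the machine.

```bash
cat > h.py <<'E'
import numpy as np,cv2
from cell import robot
from scipy.optimize import least_squares
def proj(cal,P):
    P=np.atleast_2d(P);V=cal["view"];c=P@V[:3,:3].T+V[:3,3]
    q=np.c_[c[:,0],-c[:,1],-c[:,2]]@cal["mtx"].T
    return q[:,:2]/q[:,2:]
def onplane(cal,px,z):
    V=cal["view"];R=V[:3,:3];C=-R.T@V[:3,3]
    d=np.linalg.inv(cal["mtx"])@np.array([px[0],px[1],1]);d=R.T@np.array([d[0],-d[1],-d[2]])
    return C+d*(z-C[2])/d[2]
def w(p,m):
    c,s=np.cos(p[2]),np.sin(p[2]);m=np.atleast_2d(m).astype(float)/1000
    return np.c_[p[0]+c*m[:,0]-s*m[:,1],p[1]+s*m[:,0]+c*m[:,1],m[:,2]]
K=[[-87,0,60],[-87,-56,60],[-87,-122,60]]
E
python3 - <<'E'
from h import *
ct,cs=robot.get_calibration("top"),robot.get_calibration("side")
T=lambda a:[230+a[0]/4.5,130+a[1]/4.2]; S=lambda a:[200+a[0]/4,120+a[1]/4]
M=np.array(K+[[112,-9,62],[-38,-9,62],[112,-159,62]])
tp=np.array([T(a) for a in [(351,398),(423,387),(508,373),(318,155),(350,330),(513,120)]])
sp=np.array([S(a) for a in [(325,315),(356,362),(401,422),(575,240),(405,290),(705,372)]])
def f(p,sel=3):
    r=[]
    if sel&1:r.append(proj(ct,w(p,M))-tp)
    if sel&2:r.append(proj(cs,w(p,M))-sp)
    return np.concatenate(r).ravel()
for s in (1,2,3):
    r=least_squares(f,[0.6,0,0],args=(s,),loss="soft_l1");print(s,np.round(r.x,4),np.round(f(r.x,s).reshape(-1,2),1).tolist())
p=r.x
print("keys",w(p,K).round(3).tolist(),"pan",w(p,[37,-84,62]).round(3),"plate",w(p,[37,78,62]).round(3))
for c,l in ((ct,(277.1,192.0)),(cs,(309.5,164.5))):
    P=onplane(c,l,0.103);d=P[:2]-p[:2];R=np.array([[np.cos(p[2]),np.sin(p[2])],[-np.sin(p[2]),np.cos(p[2])]])
    print("cup",P.round(3),(R@d*1000).round(1))
from scipy.spatial.transform import Rotation as Ro
o=robot.observe();print(Ro.from_euler("xyz",o["tool_rot"]).as_matrix().round(3))
E
```

```text
1 [0.5799 0.092  0.1478] [[-0.2, -0.5], [-0.0, -0.6], [0.1, -0.5], [0.2, -0.1], [0.3, 1.1], [-0.3, 1.2]]
2 [0.578  0.0908 0.1516] [[0.5, -0.2], [0.7, -0.1], [-0.3, 0.2], [3.1, 0.3], [-1.8, 2.3], [-1.1, -2.7]]
3 [0.5791 0.0916 0.1486] [[-0.1, -0.3], [0.1, -0.4], [0.2, -0.3], [0.3, 0.2], [0.4, 1.3], [-0.2, 1.4], [0.8, -0.5], [0.9, -0.4], [-0.2, -0.1], [3.4, 0.1], [-1.5, 2.0], [-0.9, -2.8]]
keys [[0.493, 0.079, 0.06], [0.501, 0.023, 0.06], [0.511, -0.042, 0.06]] pan [[0.628 0.014 0.062]] plate [[0.604 0.174 0.062]]
cup [0.602 0.178 0.103] [35.3 82.5]
cup [0.594 0.152 0.103] [23.7 57.6]
[[ 0.     0.297  0.955]
 [ 0.     0.955 -0.297]
 [-1.     0.     0.   ]]
```

View pics/wrist0.png

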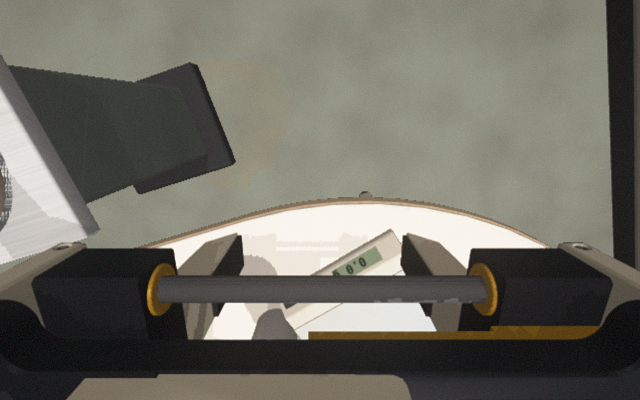

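```bash
cat >> h.py <<'E'
def overlay(n,im,p,cups,out,crop,fx):
    cal=robot.get_calibration(n)
    im=cv2.resize(im[crop[1]:crop[3],crop[0]:crop[2]],None,fx=fx,fy=fx,interpolation=cv2.INTER_CUBIC)
    def pl(P,col,cl=True):
        q=((proj(cal,P)-[crop[0],crop[1]]+.5)*fx).astype(int);cv2.polylines(im,[q],cl,col,1,cv2.LINE_AA)
    def rect(x,y,a,b,z): return w(p,[[x-a,y-b,z],[x-a,y+b,z],[x+a,y+b,z],[x+a,y-b,z]])
    for r in ((-87,-56,13,13,60),(-87,-122,13,22,60),(37,-84,75,75,62),(37,78,75,82.5,62),(0,0,123,163,0)): pl(rect(*r),(0,0,255))
    t=np.linspace(0,2*np.pi,40)
    pl(w(p,np.c_[-87+13*np.cos(t),13*np.sin(t),0*t+60]),(0,0,255))
    for c in cups:
        for r,z,col in ((52,108,(255,0,0)),(48,62,(0,255,0))):
            pl(w(p,np.c_[c[0]+r*np.cos(t),c[1]+r*np.sin(t),0*t+z]),col)
    cv2.imwrite(out,im)
E
python3 - <<'E'
from h import *
p=[.5795,.0918,.1485]
for n,cr in (("top",(230,130,400,270)),("side",(200,120,400,270))):
    overlay(n,cv2.imread(f"pics/{n}0.png"),p,[(35,80)],f"pics/{n}0o.png",cr,4)
E
```

```text
(no output)
```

View pics/top0o.png

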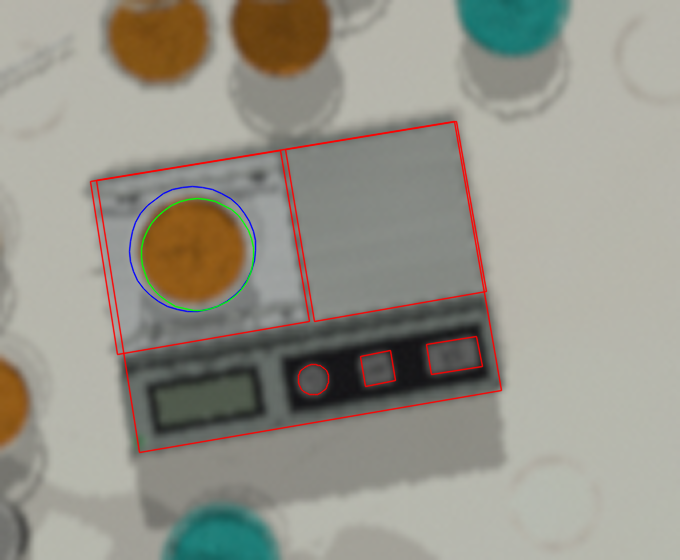

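View pics/side0o.png

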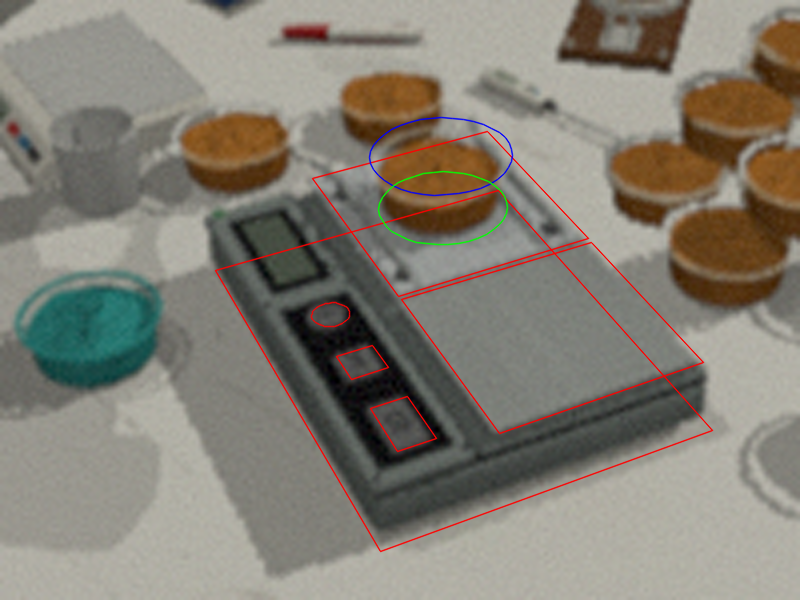

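The wireframe fits both views, so the machine is at about (0.5795, 0.0918) with yaw 0.1485, and the cup at machine (35, 79). First I turn the tool so its y follows machine +x and its z follows machine -y, and shut the fingers.

{"fn": "play_rows", "kwargs": {"moves": [[[0,0,0,8,-1],[0,0,0,8,-1],[0,0,0,8,-1],[0,0,0,8,-1],[0,0,0,8,-1],[0,0,0,8,-1],[0,0,0,8,-1],[0,0,0,8,-1],[0,0,0,0,-1],[0,0,0,0,-1]]], "grip_force": 10}}

```text
time: 1.65
tool_pos: [0.156, 0.5013, 0.2269]
tool_rot: [2.643, 1.57, 1.183]
contact_force: [-0.0, 0.1, -0.5]
opening: 0.0164
```

```bash
cat >> h.py <<'E'
from scipy.spatial.transform import Rotation as Ro
P0=[.5795,.0918,.1485]
def go(target_m=None,p=P0,world=None):
    o=robot.observe();R=Ro.from_euler("xyz",o["tool_rot"]).as_matrix()
    c,s=np.cos(p[2]),np.sin(p[2]);mx=np.array([c,s,0])
    d=o["tool_pos"]-[p[0],p[1],0]
    print("t",round(o["time"],2),"tcp",o["tool_pos"].round(4),"machine mm",np.round([(c*d[0]+s*d[1])*1e3,(-s*d[0]+c*d[1])*1e3,d[2]*1e3],1),
      "F",o["contact_force"].round(2),"open",round(o["opening"],4),"tilt x",R[:,0].round(3))
    t=R.T@mx; print(" turn deg needed",round(np.degrees(np.arctan2(t[2],t[1])),2))
    if target_m is not None: print(" tool shift mm",((R.T@(w(p,target_m)[0]-o["tool_pos"]))*1e3).round(1))
E
python3 - <<'E'
from h import *
go([-87,0,110])
E
```

```text
t 1.65 tcp [0.156  0.5013 0.2269] machine mm [-358.3  467.6  226.9] F [-0.02  0.14 -0.53] open 0.0164 tilt x [ 0.  0. -1.]
 turn deg needed -2.16
 tool shift mm [116.8 288.6 457.1]
```

{"fn": "play_rows", "kwargs": {"moves": [[[0,0.025,0.04,-1,-1],[0,0.025,0.04,-1,-1],[0,0.025,0.04,0,-1],[0,0.025,0.04,0,-1],[0,0.025,0.04,0,-1],[0,0.025,0.04,0,-1],[0,0.025,0.04,0,-1],[0.01,0.025,0.04,0,-1],[0.02,0.025,0.04,0,-1],[0.02,0.02,0.03,0,-1]]]}}

```text
time: 2.65
tool_pos: [0.4686, 0.1492, 0.18]
tool_rot: [1.869, 1.558, 0.493]
contact_force: [0.1, 0.1, -0.6]
opening: 0.0007
```

Run:
```python
from h import *
go([-87,0,110])
im=robot.read_camera("wrist");cv2.imwrite("pics/w1.png",im[:,:,::-1])
```

```text
t 2.65 tcp [0.4686 0.1492 0.18  ] machine mm [-101.2   73.2  180. ] F [ 0.13  0.06 -0.6 ] open 0.0007 tilt x [ 0.011  0.006 -1.   ]
 turn deg needed 2.62
 tool shift mm [69.9  9.9 74. ]
```

View pics/w1.png

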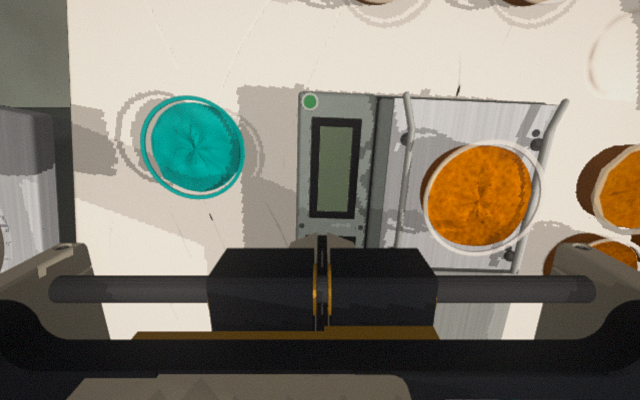

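The wrist view shows the cup at (482,195), the plate and rails, the display at (335,168) and the turquoise cup at (192,147). I'll check the fit with an overlay.

Run:
```python
from h import *
overlay("wrist",cv2.imread("pics/w1.png"),P0,[(35,80)],"pics/w1o.png",(240,60,640,340),2)
```

```text
(no output)
```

View pics/w1o.png

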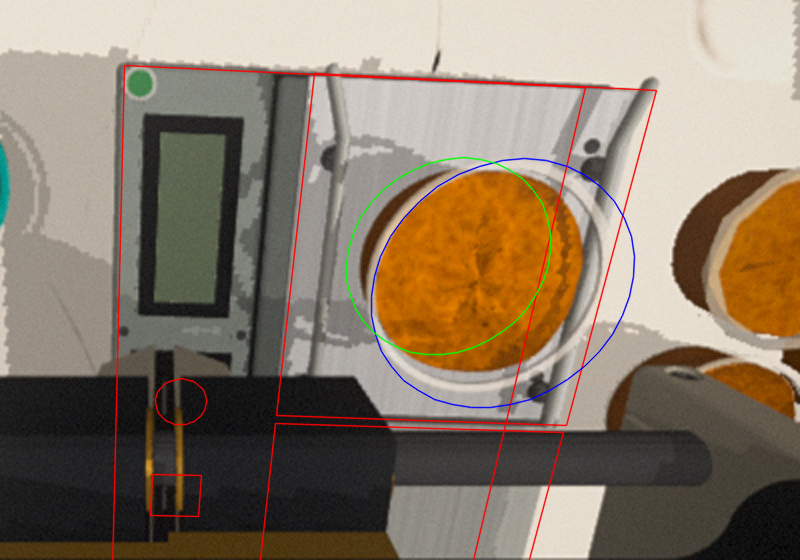

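The machine fits well, and the cup is at about machine (31, 81). Next I go above the on key.

{"fn": "play_rows", "kwargs": {"moves": [[[0,0.002,0.02,1.3,-1],[0.01,0.004,0.025,1.3,-1],[0.015,0.003,0.02,0,-1],[0.015,0.001,0.01,0,-1],[0.02,0,0,0,-1],[0.015,0,0,0,-1],[0.005,0,0,0,-1],[0.005,0,0,0,-1],[0,0,0,0,-1],[0,0,0,0,-1]]]}}

```text
time: 3.7
tool_pos: [0.4975, 0.0679, 0.0885]
tool_rot: [1.701, 1.56, 0.297]
contact_force: [0.1, -0.4, 0.6]
opening: 0.0005
```

Run:
```python
from h import *
go([-87,0,64])
im=robot.read_camera("wrist");
overlay("wrist",np.ascontiguousarray(im[:,:,::-1]),P0,[(31,81)],"pics/w2o.png",(200,40,600,340),2)
im=robot.read_camera("side");
overlay("side",np.ascontiguousarray(im[:,:,::-1]),P0,[(31,81)],"pics/s2o.png",(200,100,400,250),4)
```

```text
t 3.7 tcp [0.4975 0.0679 0.0885] machine mm [-84.7 -11.5  88.5] F [ 0.06 -0.38  0.63] open 0.0005 tilt x [ 0.01   0.003 -1.   ]
 turn deg needed 1.05
 tool shift mm [ 24.5  -2.4 -11.5]
```

View pics/w2o.png

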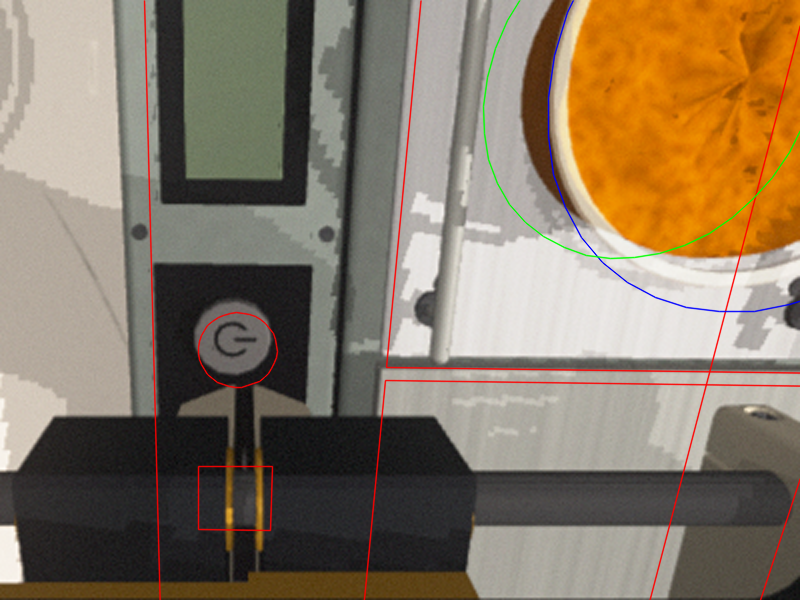

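View pics/s2o.png

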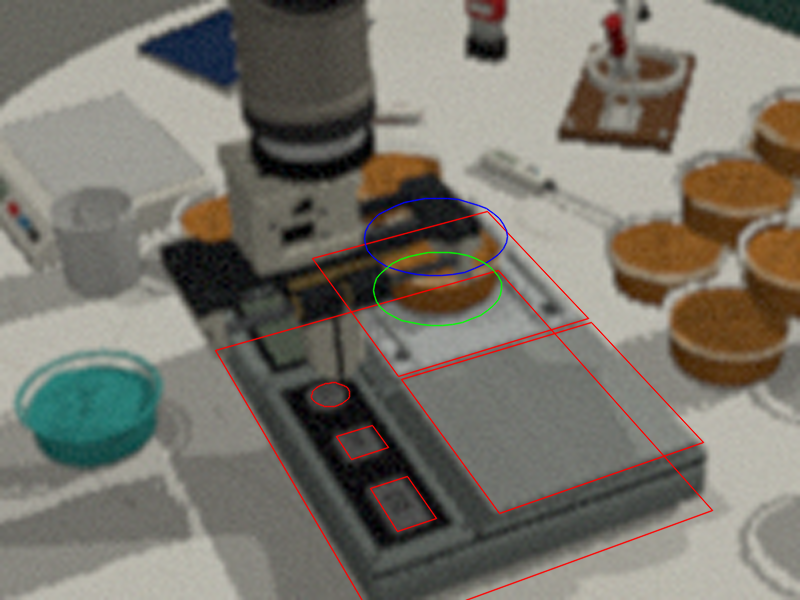

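The round key sits about 3 mm further in +y than the overlay, so I shift the estimate by about 2 mm. Then I align over the key and go down.

{"fn": "play_rows", "kwargs": {"moves": [[[0,-0.001,-0.006,1,-1],[0,-0.001,-0.006,0,-1],[0,-0.001,-0.002,0,-1],[0.005,0,0,0,-1],[0.005,0,0,0,-1],[0.005,0,0,0,-1],[0.003,0,0,0,-1],[0,0,0,0,-1],[0,0,0,0,-1],[0,0,0,0,-1]]]}}

```text
time: 4.8
tool_pos: [0.4924, 0.0828, 0.0696]
tool_rot: [1.684, 1.558, 0.262]
contact_force: [0.7, 0.1, -0.8]
opening: 0.0003
```

```bash
sed -i 's/^P0=.*/P0=[.5793,.0938,.1485]/' h.py
python3 - <<'E'
from h import *
go([-87,0,57])
im=robot.read_camera("wrist");
overlay("wrist",np.ascontiguousarray(im[:,:,::-1]),P0,[(31,81)],"pics/w3o.png",(200,40,600,340),2)
E
```

```text
t 4.8 tcp [0.4924 0.0828 0.0696] machine mm [-87.6   1.9  69.6] F [ 0.65  0.1  -0.83] open 0.0003 tilt x [ 0.012  0.003 -1.   ]
 turn deg needed -0.01
 tool shift mm [12.7  0.4  2. ]
```

View pics/w3o.png

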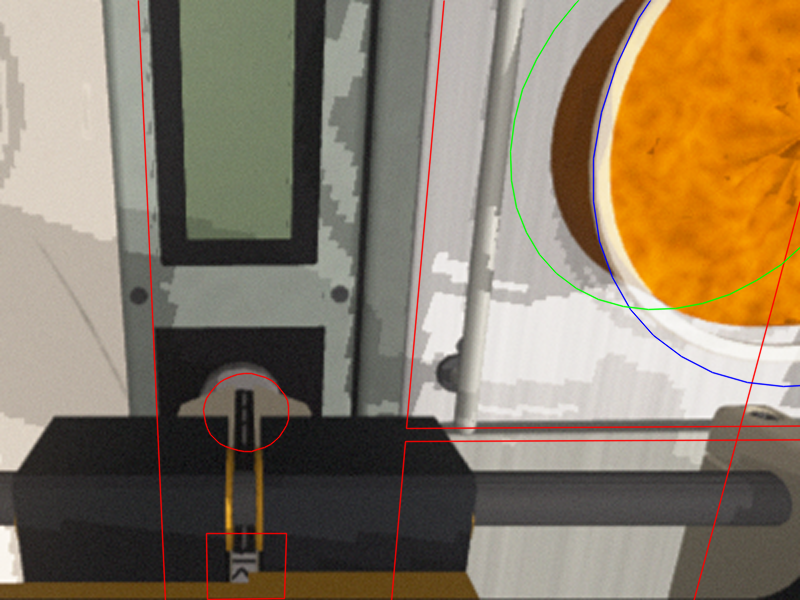

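{"fn": "play_rows", "kwargs": {"moves": [[[0.003,0,0,0,-1],[0.003,0,0,0,-1],[0.002,0,0,0,-1],[0.001,0,0,0,-1],[0.001,0,0,0,-1],[0.001,0,0,0,-1],[0.001,0,0,0,-1],[0.001,0,0,0,-1],[0,0,0,0,-1],[0,0,0,0,-1]]]}}

```text
time: 5.85
tool_pos: [0.4929, 0.0827, 0.0569]
tool_rot: [1.648, 1.557, 0.226]
contact_force: [-1.3, -0.4, 4.0]
opening: 0.0008
```

Run:
```python
from h import *
go([-87,0,57])
im=robot.read_camera("wrist");cv2.imwrite("pics/w4.png",im[:,:,::-1])
```

```text
t 5.85 tcp [0.4929 0.0827 0.0569] machine mm [-87.1   1.9  56.9] F [-1.26 -0.41  4.01] open 0.0008 tilt x [ 0.013  0.003 -1.   ]
 turn deg needed -0.0
 tool shift mm [-0.1  0.1  1.9]
```

View pics/w4.png

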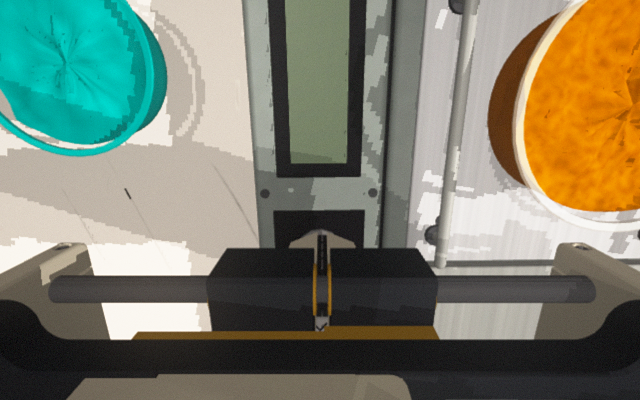

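About 4 N at 3 mm of travel means the on key was pressed past its working point. I lift, then go over the zero key.

{"fn": "play_rows", "kwargs": {"moves": [[[-0.005,0,0,0,-1],[-0.008,0,0,0,-1],[-0.003,0,0.01,0,-1],[0,0,0.02,0,-1],[0,0,0.02,0,-1],[0,0,0.004,0,-1],[0,0,0,0,-1],[0,0,0,0,-1],[0,0,0,0,-1],[0,0,0,0,-1]]]}}

```text
time: 6.9
tool_pos: [0.5014, 0.0272, 0.0748]
tool_rot: [1.634, 1.556, 0.213]
contact_force: [0.2, -0.4, 0.0]
opening: 0.0003
```

Run:
```python
from h import *
go([-87,-55,57])
im=robot.read_camera("wrist");
overlay("wrist",np.ascontiguousarray(im[:,:,::-1]),P0,[(31,81)],"pics/w5o.png",(200,0,600,340),2)
```

```text
t 6.9 tcp [0.5014 0.0272 0.0748] machine mm [-86.9 -54.4  74.8] F [ 0.23 -0.42  0.01] open 0.0003 tilt x [ 0.015  0.003 -1.   ]
 turn deg needed 0.07
 tool shift mm [17.8 -0.4  0.7]
```

View pics/w5o.png

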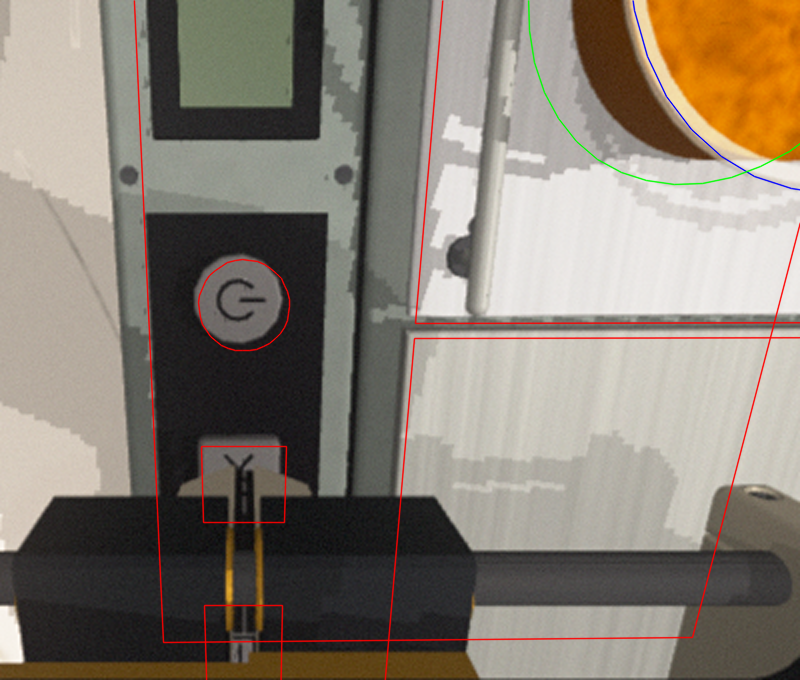

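The zero key is under the fingertips. I press it.

{"fn": "play_rows", "kwargs": {"moves": [[[0.005,0,-0.001,0,-1],[0.004,0,0,0,-1],[0.003,0,0,0,-1],[0.002,0,0,0,-1],[0.001,0,0,0,-1],[0.001,0,0,0,-1],[0.001,0,0,0,-1],[0.001,0,0,0,-1],[0,0,0,0,-1],[0,0,0,0,-1]]]}}

```text
time: 7.95
tool_pos: [0.5013, 0.0293, 0.0567]
tool_rot: [1.635, 1.555, 0.216]
contact_force: [-1.4, -0.3, 4.3]
opening: 0.0003
```

Run:
```python
from h import *
go([-87,-55,57])
```

```text
t 7.95 tcp [0.5013 0.0293 0.0567] machine mm [-86.7 -52.2  56.7] F [-1.43 -0.27  4.29] open 0.0003 tilt x [ 0.015  0.003 -1.   ]
 turn deg needed 0.16
 tool shift mm [-0.3 -0.3  2.8]
```

Zero was pressed at about 4.3 N. I lift high and move to the left of the cup, half opening the fingers.

{"fn": "play_rows", "kwargs": {"moves": [[[-0.01,0,0,0,-1],[-0.03,0,0,0,-1],[-0.04,0,0,0,-1],[-0.01,0.01,-0.02,0,-1],[0,0.02,-0.04,0,-1],[0,0.025,-0.04,0,-1],[0,0.025,-0.04,0,-1],[0,0.025,-0.04,0,0],[0,0.015,-0.025,0,0],[0,0,0,0,0]]]}}

```text
time: 8.95
tool_pos: [0.5917, 0.2572, 0.1578]
tool_rot: [1.672, 1.55, 0.248]
contact_force: [0.4, -0.9, -0.4]
opening: 0.0198
```

Run:
```python
from h import *
go([33,156,92])
im=robot.read_camera("wrist");cv2.imwrite("pics/w6.png",im[:,:,::-1])
im=robot.read_camera("top");
overlay("top",np.ascontiguousarray(im[:,:,::-1]),P0,[(31,81)],"pics/t6o.png",(180,120,380,270),4)
```

```text
t 8.95 tcp [0.5917 0.2572 0.1578] machine mm [ 36.5 159.8 157.8] F [ 0.37 -0.89 -0.44] open 0.0198 tilt x [ 0.02   0.005 -1.   ]
 turn deg needed -0.13
 tool shift mm [65.7 -4.8  3.9]
```

View pics/t6o.png

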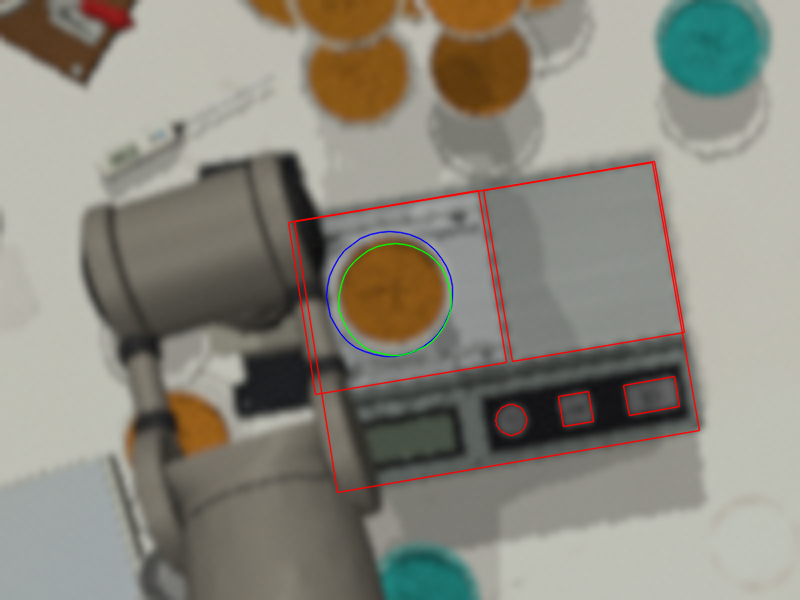

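View pics/w6.png

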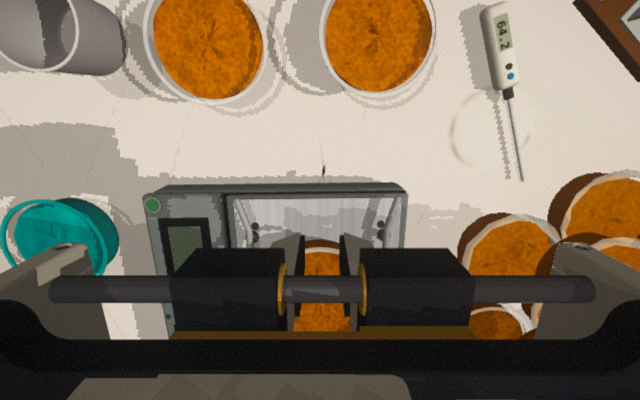

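The fingers at machine (36, 160) straddle the cup's axis, and the two waiting cups are well clear. I go down beside the cup, above the rail tops.

{"fn": "play_rows", "kwargs": {"moves": [[[0.01,0,0,0,0],[0.015,0,0,0,0],[0.015,0,0,0,0],[0.012,0,0,0,0],[0.007,0,0,0,0],[0.003,0,0,0,0],[0,0,0,0,0],[0,0,0,0,0],[0,0,0,0,0],[0,0,0,0,0]]]}}

```text
time: 10.05
tool_pos: [0.5912, 0.2462, 0.0937]
tool_rot: [1.535, 1.552, 0.1]
contact_force: [0.4, -0.0, -0.9]
opening: 0.0459
```

Run:
```python
from h import *
go([37,-28,90])
im=robot.read_camera("side");
overlay("side",np.ascontiguousarray(im[:,:,::-1]),P0,[(33,80)],"pics/s7o.png",(200,90,400,240),4)
```

```text
t 10.05 tcp [0.5912 0.2462 0.0937] machine mm [ 34.3 149.   93.7] F [ 0.42 -0.04 -0.9 ] open 0.0459 tilt x [ 0.018  0.002 -1.   ]
 turn deg needed -0.71
 tool shift mm [  3.9   4.8 176.9]
```

View pics/s7o.png

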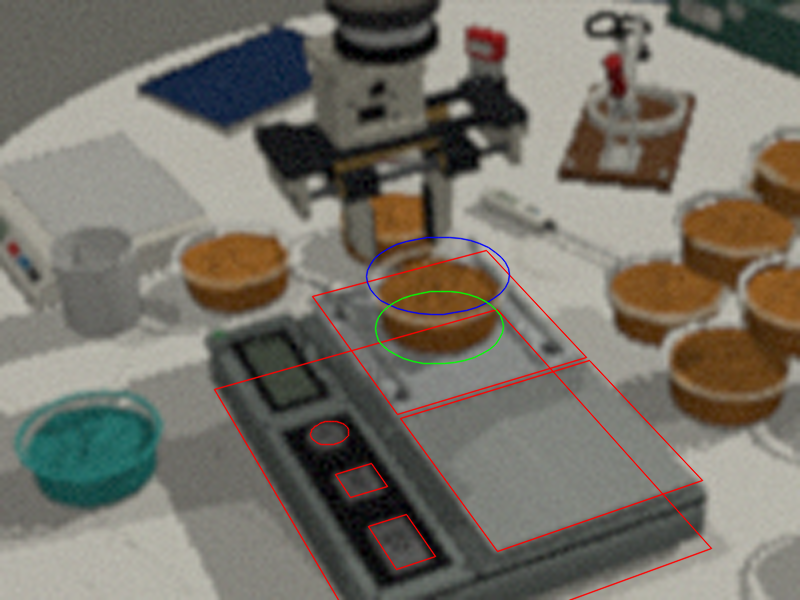

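The fingers are behind the cup at z 94. I lower a bit more to 85, above the rails at 76, and begin the push.

{"fn": "play_rows", "kwargs": {"moves": [[[0.004,0.001,0,-0.7,0],[0.004,0.001,0.003,0,0],[0,0,0.004,0,0],[0,0,0.004,0,0],[0,0,0.006,0,0],[0,0,0.008,0,0],[0,0,0.01,0,0],[0,0,0.01,0,0],[0,0,0.008,0,0],[0,0,0.004,0,0]]]}}

```text
time: 11.1
tool_pos: [0.6028, 0.1855, 0.0856]
tool_rot: [1.549, 1.552, 0.128]
contact_force: [0.2, 0.9, -1.5]
opening: 0.0457
```

Run:
```python
from h import *
go([37,-28,85])
im=robot.read_camera("side");
overlay("side",np.ascontiguousarray(im[:,:,::-1]),P0,[],"pics/s8o.png",(200,90,400,240),4)
im=robot.read_camera("wrist");cv2.imwrite("pics/w8.png",im[:,:,::-1])
```

```text
t 11.1 tcp [0.6028 0.1855 0.0856] machine mm [36.8 87.2 85.6] F [ 0.2   0.9  -1.46] open 0.0457 tilt x [ 0.019  0.002 -1.   ]
 turn deg needed 0.06
 tool shift mm [  0.7   0.  115.2]
```

View pics/s8o.png

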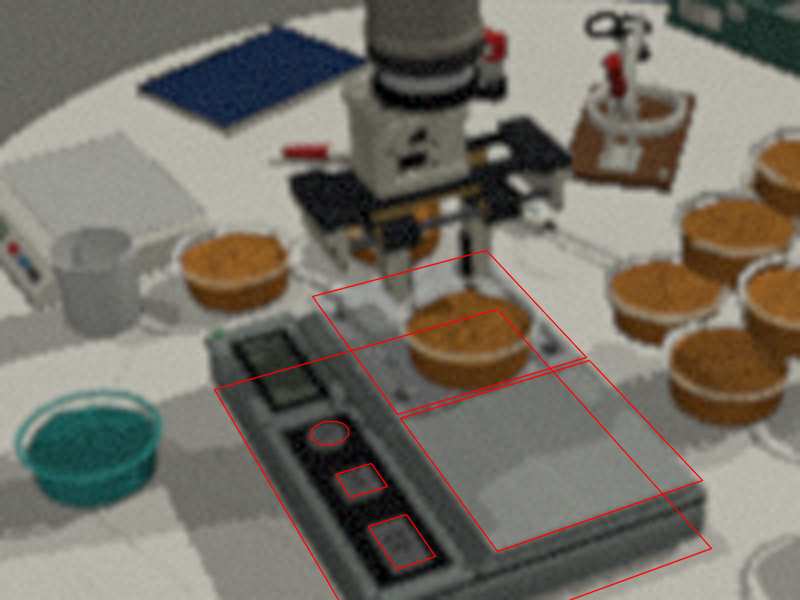

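View pics/w8.png

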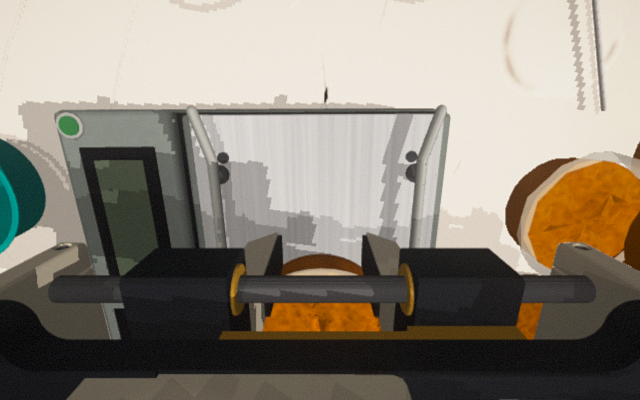

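The cup is sliding upright between the fingers, with its base at about side (466,385). I continue onto the pan but stop short of the middle.

{"fn": "play_rows", "kwargs": {"moves": [[[0,0,0.005,0,0],[0,0,0.009,0,0],[0,0,0.01,0,0],[0,0,0.01,0,0],[0,0,0.01,0,0],[0,0,0.01,0,0],[0,0,0.01,0,0],[0,0,0.01,0,0],[0,0,0.007,0,0],[0,0,0.003,0,0]]]}}

```text
time: 12.2
tool_pos: [0.6163, 0.0957, 0.0857]
tool_rot: [1.561, 1.551, 0.14]
contact_force: [-0.2, 0.6, -0.3]
opening: 0.0461
```

Run:
```python
from h import *
go([37,-28,85])
for n,cr in (("side",(200,90,400,240)),("top",(230,130,400,270))):
    im=robot.read_camera(n);cv2.imwrite(f"pics/{n}9.png",im[:,:,::-1])
    overlay(n,np.ascontiguousarray(im[:,:,::-1]),P0,[(37,-84)],f"pics/{n}9o.png",cr,4)
    print(robot.spot_in(n,"cup")[:4])
```

```text
t 12.2 tcp [0.6163 0.0957 0.0857] machine mm [36.9 -3.6 85.7] F [-0.23  0.64 -0.3 ] open 0.0461 tilt x [ 0.019  0.003 -1.   ]
 turn deg needed 0.07
 tool shift mm [ 0.7  0.1 24.4]
[{'point': [328.0, 191.8], 'score': 0.82}, {'point': [224.9, 201.3], 'score': 0.82}, {'point': [421.3, 228.2], 'score': 0.72}]
[{'point': [356.0, 132.3], 'score': 0.62}, {'point': [326.4, 184.8], 'score': 0.53}, {'point': [271.4, 268.2], 'score': 0.48}]
```

View pics/side9o.png

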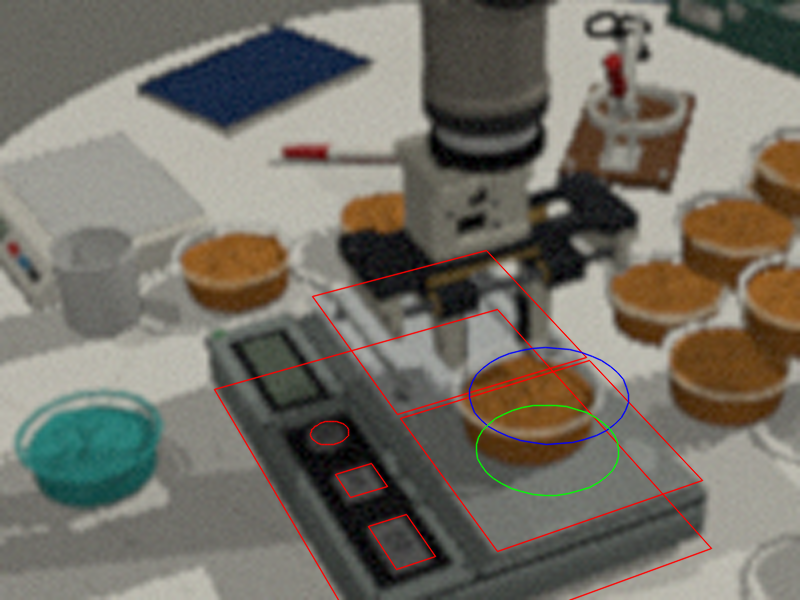

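View pics/top9o.png

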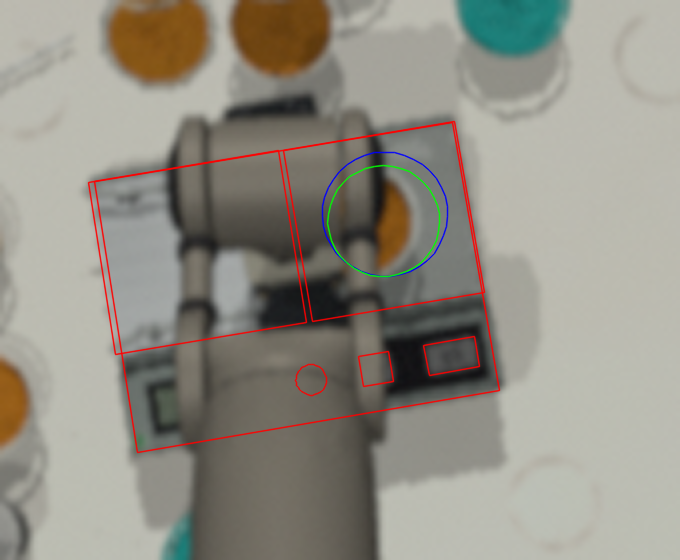

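The rim is about 25 mm short of the middle, which agrees with the finger geometry. I push 23 mm more, slowly, and then back off.

{"fn": "play_rows", "kwargs": {"moves": [[[0,0,0.003,0,0],[0,0,0.005,0,0],[0,0,0.005,0,0],[0,0,0.004,0,0],[0,0,0.003,0,0],[0,0,0.002,0,0],[0,0,0,0,0],[0,0,0,0,0],[0,0,0,0,0],[0,0,0,0,0]]]}}

```text
time: 13.4
tool_pos: [0.6196, 0.0747, 0.0858]
tool_rot: [1.591, 1.551, 0.173]
contact_force: [0.6, 0.9, 0.3]
opening: 0.0459
```

Run:
```python
from h import *
go([37,-28,85])
```

```text
t 13.4 tcp [0.6196 0.0747 0.0858] machine mm [ 37.1 -24.9  85.8] F [0.59 0.87 0.33] open 0.0459 tilt x [ 0.019  0.003 -1.   ]
 turn deg needed 0.23
 tool shift mm [ 0.8 -0.1  3.1]
```

{"fn": "play_rows", "kwargs": {"moves": [[[0,0,-0.005,0,0],[0,0,-0.02,0,0],[0,0,-0.03,0,0],[0,0,-0.04,0,0],[-0.01,0,-0.04,0,0],[-0.02,0,-0.03,0,0],[-0.03,0,0,0,0],[-0.02,0,0,0,0],[0,0,0,0,0],[0,0,0,0,0]]]}}

```text
time: 14.4
tool_pos: [0.5904, 0.2464, 0.1667]
tool_rot: [1.519, 1.553, 0.102]
contact_force: [0.4, -0.1, -0.0]
opening: 0.0458
```

Run:
```python
from h import *
go()
for n,cr in (("side",(200,90,400,240)),("top",(230,130,400,270)),("wrist",(240,60,640,360))):
    im=robot.read_camera(n);cv2.imwrite(f"pics/{n}10.png",im[:,:,::-1])
    overlay(n,np.ascontiguousarray(im[:,:,::-1]),P0,[(37,-84)],f"pics/{n}10o.png",cr,4 if n!="wrist" else 2)
    print(robot.spot_in(n,"cup")[:4])
```

```text
t 14.4 tcp [0.5904 0.2464 0.1667] machine mm [ 33.6 149.3 166.7] F [ 0.39 -0.09 -0.04] open 0.0458 tilt x [ 0.018  0.002 -1.   ]
 turn deg needed 0.28
[{'point': [420.5, 229.1], 'score': 0.84}, {'point': [329.1, 195.0], 'score': 0.73}, {'point': [222.4, 203.8], 'score': 0.7}, {'point': [307.2, 206.7], 'score': 0.56}]
[{'point': [322.9, 185.8], 'score': 0.94}, {'point': [356.5, 132.8], 'score': 0.83}, {'point': [287.4, 267.6], 'score': 0.79}, {'point': [304.3, 223.9], 'score': 0.18}]
[{'point': [71.1, 220.9], 'score': 0.8}]
```

View pics/side10o.png

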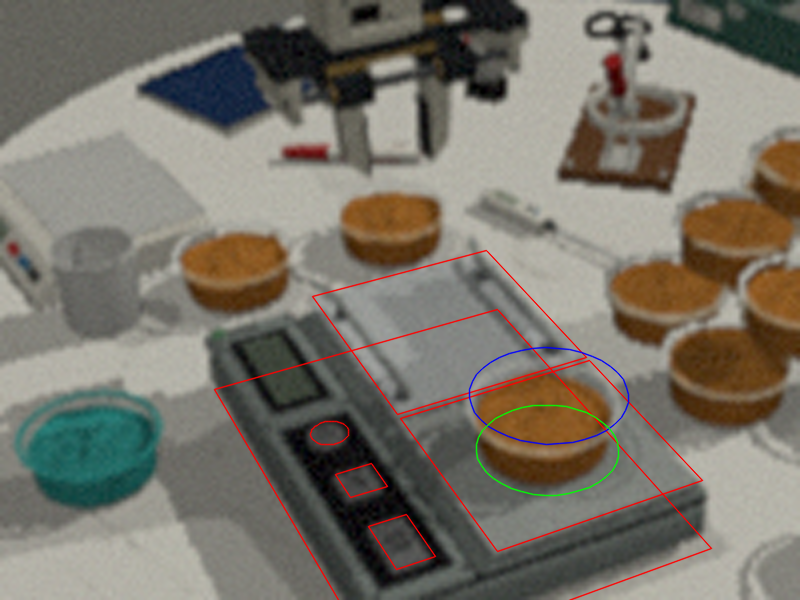

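View pics/top10o.png

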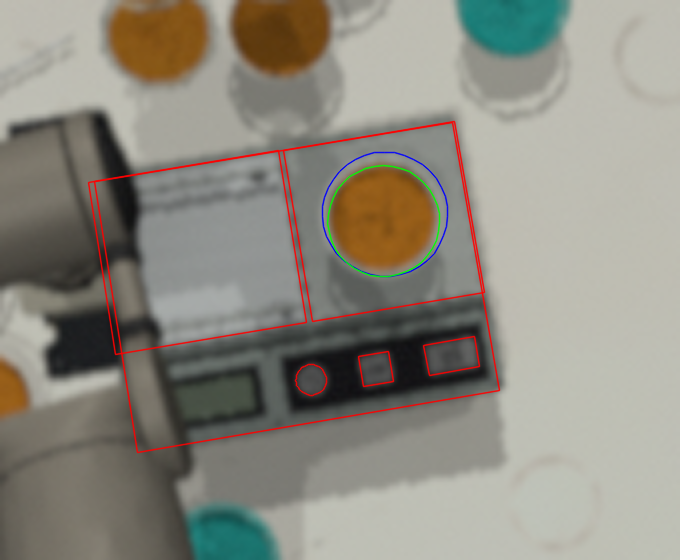

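Top view: the paste at (383,217) in the crop lies centred between the predicted base and rim circles for the pan centre. I'll check that numerically and plan the print tap.

Run:
```python
from h import *
p=P0;R=np.array([[np.cos(p[2]),np.sin(p[2])],[-np.sin(p[2]),np.cos(p[2])]])
for n,a in (("top","top10"),("side","side10"),("top","top0"),("side","side0")):
    im=cv2.imread(f"pics/{a}.png");h=cv2.cvtColor(im,cv2.COLOR_BGR2HSV)
    m=cv2.inRange(h,(5,130,60),(22,255,255));k,l,s,c=cv2.connectedComponentsWithStats(m)
    for i in range(1,k):
        if s[i,4]>150:
            o=[(R@(onplane(robot.get_calibration(n),c[i],z)[:2]-p[:2])*1000).round(1).tolist() for z in (.085,.095)]
            if abs(o[0][0])<130 and abs(o[0][1])<160: print(a,c[i].round(1),s[i].tolist(),o)
go([-87,-122,64])
```

```text
top10 [325.  183.9] [313, 172, 25, 25, 503] [[37.2, -82.1], [36.0, -81.6]]
side10 [335.3 192.7] [319, 183, 33, 19, 462] [[38.4, -74.1], [32.2, -85.4]]
side10 [335.1 205.6] [320, 201, 31, 10, 174] [[12.8, -121.6], [7.0, -132.1]]
top0 [277.6 192.2] [265, 180, 26, 25, 508] [[36.2, 80.3], [35.0, 79.6]]
side0 [309.1 165.6] [295, 154, 29, 24, 501] [[30.7, 75.8], [24.6, 62.1]]
t 14.7 tcp [0.5905 0.2458 0.1661] machine mm [ 33.5 148.6 166.1] F [-0.02  0.47 -0.02] open 0.0458 tilt x [ 0.016  0.002 -1.   ]
 turn deg needed 0.22
 tool shift mm [ 100.3 -123.3  270.1]
```

The top view puts the cup at (37, -82), within 2 mm of the pan middle, and the side view agrees within its height uncertainty. I go to the print key, first in machine -x and then to the right, high and with the fingers shut.

{"fn": "play_rows", "kwargs": {"moves": [[[0,-0.02,0,0,-1],[0,-0.03,0.01,0,-1],[0,-0.03,0.03,0,-1],[0,-0.02,0.04,0,-1],[0,-0.012,0.04,0,-1],[0,0,0.04,0,-1],[0,0,0.04,0,-1],[0,0,0.03,0,-1],[0,0,0.015,0,-1],[0,0,0,0,-1]]]}}

```text
time: 15.7
tool_pos: [0.5114, -0.024, 0.159]
tool_rot: [1.521, 1.56, 0.1]
contact_force: [0.5, 0.0, -0.4]
opening: 0.0002
```

Run:
```python
from h import *
go([-87,-120,75])
```

```text
t 15.7 tcp [ 0.5114 -0.024   0.159 ] machine mm [ -84.6 -106.5  159. ] F [ 0.49  0.05 -0.44] open 0.0002 tilt x [ 0.01   0.001 -1.   ]
 turn deg needed 0.12
 tool shift mm [84.  -3.3 13.4]
```

{"fn": "play_rows", "kwargs": {"moves": [[[0,-0.002,0.007,0,-1],[0.01,-0.001,0.005,0,-1],[0.02,0,0,0,-1],[0.02,0,0,0,-1],[0.015,0,0,0,-1],[0.007,0,0,0,-1],[0.003,0,0,0,-1],[0,0,0,0,-1],[0,0,0,0,-1],[0,0,0,0,-1]]]}}

```text
time: 16.7
tool_pos: [0.5098, -0.0325, 0.0791]
tool_rot: [1.658, 1.561, 0.244]
contact_force: [0.1, 0.1, -0.6]
opening: 0.0003
```

Run:
```python
from h import *
go([-87,-120,57])
im=robot.read_camera("wrist");
overlay("wrist",np.ascontiguousarray(im[:,:,::-1]),P0,[(37,-82)],"pics/w12o.png",(240,60,640,360),2)
im=robot.read_camera("side");cv2.imwrite("pics/s12.png",cv2.resize(im[90:240,200:400,::-1],None,fx=4,fy=4))
```

```text
t 16.7 tcp [ 0.5098 -0.0325  0.0791] machine mm [ -87.4 -114.7   79.1] F [ 0.14  0.13 -0.56] open 0.0003 tilt x [ 0.009  0.002 -1.   ]
 turn deg needed 0.46
 tool shift mm [22.1  0.2  5.4]
```

View pics/w12o.png

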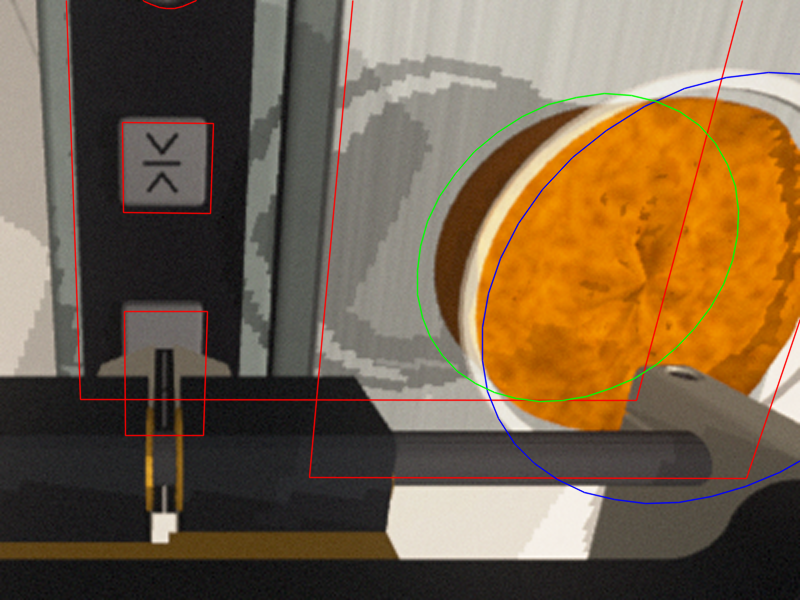

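View pics/s12.png

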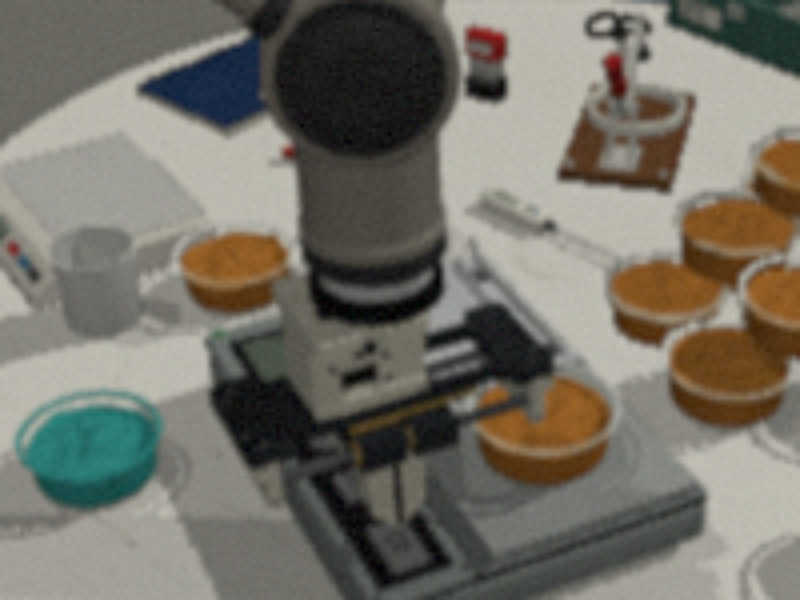

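A bracket at the end of the gripper's body hangs over the cup at crop (537,395). To keep clear of it, I rise and turn the tool 90° before pressing.

Run:
```python
from h import *
print(robot.observe()["qpos"].round(2))
```

```text
[-0.22  0.48  1.76  0.01  0.89 -0.38]
```

{"fn": "play_rows", "kwargs": {"moves": [[[-0.02,0,0,0,-1],[-0.01,0,0,-8.5,-1],[0,0,0,-8.5,-1],[0,0,0,-8.5,-1],[0,0,0,-8.5,-1],[0,0,0,-8.5,-1],[0,0,0,-8.5,-1],[0,0,0,-8.5,-1],[0,0,0,-8.5,-1],[0,0,0,-8.5,-1]]]}}

```text
time: 17.8
tool_pos: [0.5115, -0.0336, 0.1148]
tool_rot: [0.085, 1.553, 0.025]
contact_force: [-0.4, 0.9, -0.6]
opening: -0.0
```

Run:
```python
from h import *
go([-87,-120,75])
print(robot.observe()["qpos"].round(2))
```

```text
t 17.8 tcp [ 0.5115 -0.0336  0.1148] machine mm [ -85.9 -116.   114.8] F [-0.43  0.86 -0.62] open -0.0 tilt x [ 0.018  0.    -1.   ]
 turn deg needed 78.04
 tool shift mm [39.8 -4.2 -1. ]
[-0.22  0.43  1.73  0.01  0.96 -1.73]
```

{"fn": "play_rows", "kwargs": {"moves": [[[0,-0.002,0,-6,-1],[0.01,-0.002,0,-6,-1],[0.015,0,0,0,-1],[0.008,0,0,0,-1],[0.003,0,0,0,-1],[0,0,0,0,-1],[0,0,0,0,-1],[0,0,0,0,-1],[0,0,0,0,-1],[0,0,0,0,-1]]]}}

```text
time: 18.8
tool_pos: [0.5149, -0.0385, 0.082]
tool_rot: [-0.216, 1.545, -0.054]
contact_force: [0.8, 0.1, -0.4]
opening: 0.0006
```

Run:
```python
from h import *
go([-87,-120,57])
im=robot.read_camera("wrist");cv2.imwrite("pics/w13.png",im[:,:,::-1])
im=robot.read_camera("side");cv2.imwrite("pics/s13.png",cv2.resize(im[90:240,200:400,::-1],None,fx=4,fy=4))
```

```text
t 18.8 tcp [ 0.5149 -0.0385  0.082 ] machine mm [ -83.3 -121.3   82. ] F [ 0.76  0.1  -0.44] open 0.0006 tilt x [ 0.026 -0.001 -1.   ]
 turn deg needed 90.74
 tool shift mm [24.9  1.5 -4.3]
```

View pics/s13.png

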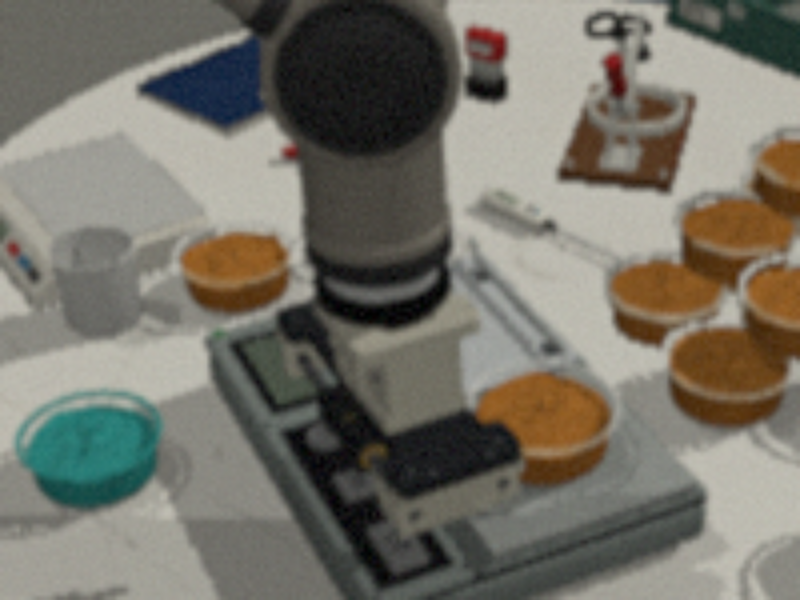

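View pics/w13.png

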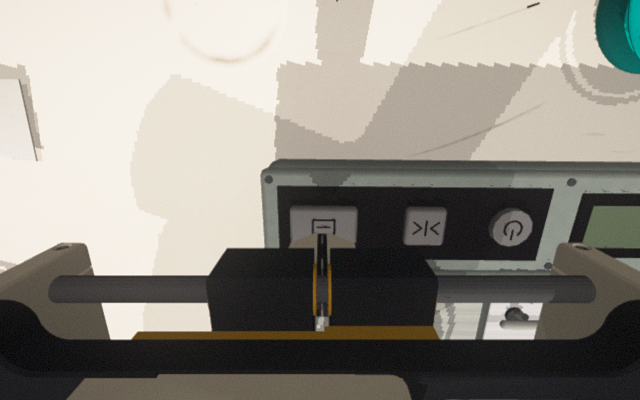

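The body is now clear of the cup, and the print key lies at wrist (323,228), ahead of the fingertips. I move 4 mm forward and press.

{"fn": "play_rows", "kwargs": {"moves": [[[0,0.001,-0.003,0,-1],[0.006,0,-0.002,0,-1],[0.006,0,0,0,-1],[0.004,0,0,0,-1],[0.002,0,0,0,-1],[0.001,0,0,0,-1],[0,0,0,0,-1],[0,0,0,0,-1],[0,0,0,0,-1],[0,0,0,0,-1]]]}}

```text
time: 19.9
tool_pos: [0.5096, -0.0382, 0.0608]
tool_rot: [-0.21, 1.545, -0.049]
contact_force: [0.7, -0.8, -0.1]
opening: 0.0008
```

Run:
```python
from h import *
go([-87,-120,57])
```

```text
t 19.9 tcp [ 0.5096 -0.0382  0.0608] machine mm [ -88.5 -120.3   60.8] F [ 0.73 -0.8  -0.09] open 0.0008 tilt x [ 0.025 -0.001 -1.   ]
 turn deg needed 90.74
 tool shift mm [3.8 0.3 1.4]
```

{"fn": "play_rows", "kwargs": {"moves": [[[0.001,0,0,0,-1],[0.001,0,0,0,-1],[0.001,0,0,0,-1],[0.001,0,0,0,-1],[0.001,0,0,0,-1],[0.001,0,0,0,-1],[0,0,0,0,-1],[0,0,0,0,-1],[0,0,0,0,-1],[0,0,0,0,-1]]]}}

```text
time: 20.9
tool_pos: [0.5098, -0.0383, 0.0569]
tool_rot: [-0.23, 1.544, -0.069]
contact_force: [-1.1, 0.1, 4.1]
opening: 0.0004
```

Run:
```python
from h import *
go([-87,-120,57])
im=robot.read_camera("side");cv2.imwrite("pics/s14.png",cv2.resize(im[90:240,200:400,::-1],None,fx=4,fy=4))
```

```text
t 20.9 tcp [ 0.5098 -0.0383  0.0569] machine mm [ -88.3 -120.4   56.9] F [-1.07  0.14  4.06] open 0.0004 tilt x [ 0.027 -0.002 -1.   ]
 turn deg needed 90.76
 tool shift mm [-0.1  0.3  1.3]
```

Print was pressed at 4.1 N and about 3 mm. I lift straight up and check the result.

{"fn": "play_rows", "kwargs": {"moves": [[[-0.005,0,0,0,-1],[-0.015,0,0,0,-1],[-0.03,0,0,0,-1],[-0.04,0,0,0,-1],[-0.04,0,-0.02,0,-1],[-0.02,0,-0.03,0,-1],[0,0,-0.02,0,-1],[0,0,0,0,-1],[0,0,0,0,-1],[0,0,0,0,-1]]]}}

```text
time: 21.95
tool_pos: [0.4363, -0.0498, 0.2103]
tool_rot: [-0.238, 1.543, -0.076]
contact_force: [-0.1, 0.3, -0.1]
opening: 0.0004
```

Run:
```python
from h import *
go()
for n,cr in (("side",(200,90,400,240)),("top",(230,130,400,270))):
    im=robot.read_camera(n);cv2.imwrite(f"pics/{n}15.png",im[:,:,::-1])
    overlay(n,np.ascontiguousarray(im[:,:,::-1]),P0,[(37,-84)],f"pics/{n}15o.png",cr,4)
```

```text
t 21.95 tcp [ 0.4363 -0.0498  0.2103] machine mm [-162.6 -120.9  210.3] F [-0.06  0.28 -0.09] open 0.0004 tilt x [ 0.028 -0.002 -1.   ]
 turn deg needed 90.74
```

View pics/side15o.png

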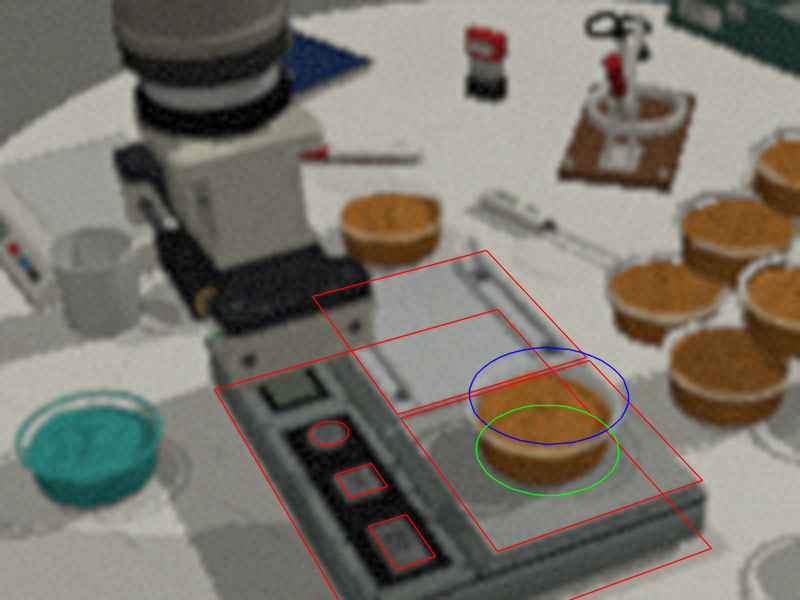

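View pics/top15o.png

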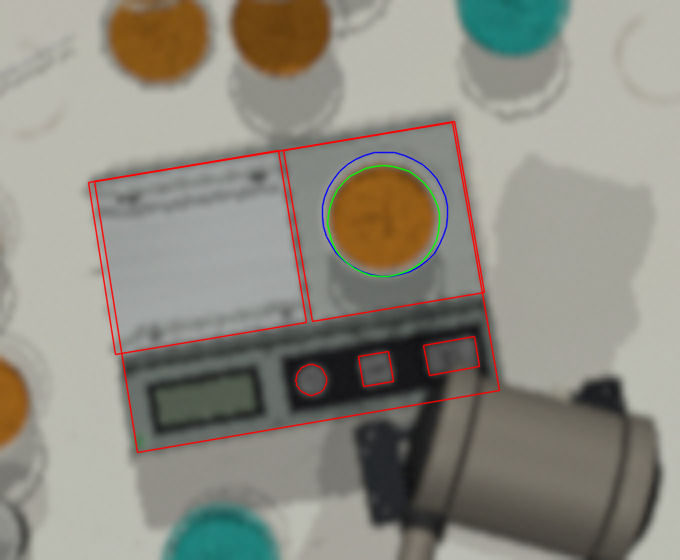

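View pics/side15.png

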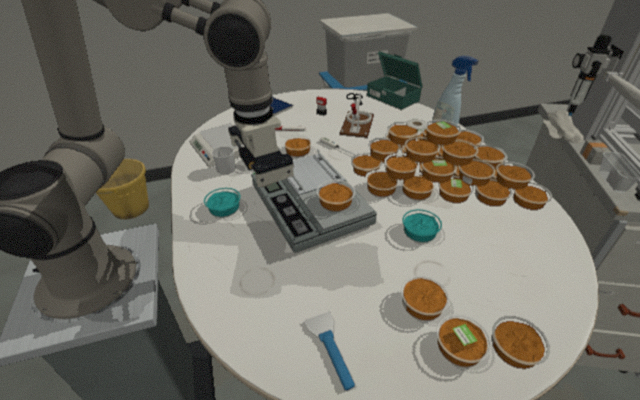

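The cup stands centred on the pan at top crop (383,217), the arm is clear of everything, and all other objects are where they started. I hand in.

Run:
```python
from cell import robot
print(robot.hand_in(), robot.observe()["time"])
```

```text
the job is handed in; nothing more can be done
the job is handed in; nothing more can be done
```

The weighing is done as asked and handed in at about 22 s. I tapped on, then zero with the pan empty, pushed the cup across with two half-open fingers, backed away and tapped print.

- **Key presses:** each one showed about 4 N at about 3 mm of travel, past the 2 mm working point. The display stayed blank throughout, so force and depth are the only evidence that they registered.
- **Cup position:** the top view puts it at machine (37, -82), about 2 mm from the pan centre, standing upright and untouched. The side view agrees only roughly: it is a few mm off and depends on the paste height I assume.
- **Everything else:** the other objects look unmoved, and the arm is clear at z = 0.21 m with no contact force.

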